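# Shim up the hinged plate of a levelling table

## Robot

A 7-joint arm with a two-finger parallel gripper is mounted at the origin on a cart in front of the work surface, level with it; the furniture and walls round the work are solid. World frame = base frame: x ahead of the robot, y to its left, z up, the work surface at z = 0. Lengths are in m, angles in degrees, forces in N, time in s.
With the tool pointing down it reaches from about 0.4 to 0.9 m from the base axis. Payload 5.6 kg.
Tool frame: the origin (TCP) lies midway between the tips of the shut fingers; the grasp point (between the pads) lies 19 mm behind it (robot.tcp_to_grasp is the distance from the TCP to the grasp point, in m); z points along the fingers, y is the line along which they close (so a half turn about z gives the same grasp; the last joint's range is limited). The gripper opens to 92 mm and grips with 3 to 60 N. Pads are 20 mm wide; open, the fingers measure 128 mm over their backs; the gripper's body (75 mm by 189 mm) begins 69 mm behind the grasp point.
Start: joints at [-75.86, 26.786, -0.665, 91.828, 0.344, 61.387, -3.226], TCP at [0.186, 0.623, 0.215] pointing down, gripper open.
Joint ranges: [-144.91, 144.91], [-17.63, 115.5], [-89.93, 88.59], [15.96, 139.68], [-74.01, 254.01], [8.47, 105.57], [-167.45, 167.45]. Speed limits (degrees/s): [147.25, 147.25, 180, 180, 180, 180, 180].

## Interface

Orientations are given as a 3x3 rotation matrix whose columns are the frame's x, y, z axes.
In Python, from bench import robot gives the robot as it stands.
- The arm moves only by the tool move_arm, never from a script. Its argument "series" is a list that holds one entry, the list of rows, each a list of 4 numbers: the shift along the tool's x, y, z in m, then the turn about the tool's z in rad. A call has 1 to 20 rows; each row shifts and turns the commanded pose from where the row before left it, along the tool's axes as they then stand; what a row does not reach is not made up. A row lasts 1/10 s, in which the tool goes at most 50 mm and 8.59 degrees, less where a joint would pass 70% of its speed; a pose out of reach is approached as far as the arm can. A call with a gripper value outside its range is refused whole. "jaw" is the finger opening in m, from 0 to 0.0919, set as the call begins (left out, the last holds). The fingers move at their own pace and stop on an object; the grip force is fixed at half the most. Time passes only in rows, so rows that do not move let the fingers close. It gives the time, the measured TCP pose, the force, the opening and the grip force at its end, in the units of the state.
- robot.sense(): the state, without advancing time (a new reading comes with each control period).
- robot.grab_frame(name): name is "scene" or "side" or "wrist"; returns the picture (420x560x3 uint8, blue, green, red); there is no depth.
- robot.camera_info(name): a dict with "fx", "fy", "cx", "cy" (pixels), "position" and "rotation" of the camera in the world; the wrist camera has in their place "hand_eye" (4x4, takes a point from camera to tool coordinates, whose origin is the TCP and whose axes are the flange's). Camera axes: x right, y up, looking along -z (the intrinsics and any distortion apply to the point x, -y, -z); pixel columns grow to the right and rows downward; lengths in m; the calibration is good to about 2 mm. A picture is of the moment at which its call begins: read the wrist's pose just before it. camera_info takes no time and is no camera call.
- robot.sign_off(): hands the job in; it is judged then, once.
The state is a dict: "time": time; "qpos": joint angles; "dq": joint speeds; "joint_efforts": joint torques, N m; "tool_pos": TCP position; "eef_rot": TCP orientation; "wrist_force": force on the tool from outside, world axes, zero at the start; "wrist_torque": the same for the moment, N m; "finger_gap": finger opening in m; "gripper_force": force on a finger pad.
Only numpy, scipy, OpenCV 4.12 (cv2) and the standard library are available. Lean on these libraries where they do the work, as an engineer would, in place of code of your own. Each camera call takes 0.05 s, during which the arm holds its last target. There are 200 camera calls.

## Task

Take the orange wedge by its black handle, set it flat on the bench in front of the levelling plate and push its thin end squarely in under the middle of the plate's front edge, until the wedge just lifts the plate off its rests: about 2 to 5 mm at the front edge. Finish holding it there: the gripper keeps hold of the wedge's handle, the wedge carries the plate, and nothing else of the robot touches the levelling table. Work gently, so that the petri dish on the plate stays where it stands, and leave the mortar and the crucible alone.

Things in the scene. Friction and masses are not known exactly. Their poses are not given: they have to be found in the camera images.
- table: levelling table, fixed: dark steel base, open at the front, under a hinged aluminium plate 140 x 176 mm, 8 mm thick. Origin: centre of the base's underside, on the bench; x points from the open front to the hinged back, z up. Front edge at x = -75 mm, along y. At rest the plate spans 20 to 28 mm above the bench; under it the bench is bare between the side rails (y -70 to 70 mm, back to x = 58)
- plate (a joint): angle (rad) of the plate about the hinge at its back, 136 mm behind the lowest line of its front edge. 0 = lying on its two rubber rests; grows as the front rises (0.0074 rad per mm of lift at the front edge). The plate weighs 0.3 to 0.65 kg and falls back when nothing carries it
- plate_edge (a point): middle of the lowest line of the plate's rounded front edge (radius 4 mm): table x = -71 mm, y = 0. 20 mm above the bench while the plate rests; the lift is its height above that
- wedge: loose orange wedge 30 mm wide with a black handle, 0.12 kg. Origin: underside, below the handle's centre; x points to the thin end. Handle: upright block 36 mm along x, 24 along y (grip across y), 48 tall. Ramp: from 30 mm high at x = 18 evenly down to 8 mm at the thin end, x = 84. Green band on the ramp at x = 33 to 42 mm (25 to 22 mm high): with the plate's edge on it the lift is 2 to 5 mm
- wedge_grip (a point): centre of the wedge's handle, half-way up: 24 mm above its underside; axes as wedge
- wedge_tip (a point): middle of the wedge's thin end, at its underside: 84 mm from the handle's centre along the wedge's x
- petri_dish: glass petri dish with lid, 89 mm across, 18 mm high, loose on the plate; origin at the centre of its underside
- mortar: bystander: white porcelain mortar, 89 mm across, 51 mm high, loose; origin at the centre of its underside
- crucible: bystander: white porcelain crucible, 44 mm across, 37 mm high, loose; origin at the centre of its underside
Not all that is in view belongs to the job. What is shaped like the petri_dish but purple or yellow is not meant.

How it is judged (in metres and radians):
On the way:
1. the gripper holds the wedge by its handle and its thin end is in under the middle of the plate's front edge, the plate still on its rests (y of wedge_tip in the frame of table between -0.025 and 0.025 m and angle between the x axis of wedge and the x axis of table, either way round below 0.26 rad and contact force between the fingers and wedge above 1 N and horizontal distance between the grasp point and wedge_grip below 0.026 m and x of wedge_tip in the frame of table above -0.063 m and height (world z) of plate_edge below 0.021 m), for 0.04 s.
At the end, for the whole second after the job is handed in: Front edge lifted 1.5 to 5.8 mm and still, carried by the wedge (over 0.7 N), which lies flat under the middle (25 mm, 0.26 rad); the gripper holds the handle (over 1 N, within 26 mm of its centre from above); the robot does not touch the table; the petri dish is on the plate (y of wedge_tip in the frame of table between -0.025 and 0.025 m and angle between the x axis of wedge and the x axis of table, either way round below 0.26 rad and contact force between the fingers and wedge above 1 N and horizontal distance between the grasp point and wedge_grip below 0.026 m and x of wedge_tip in the frame of table above -0.045 m and height (world z) of plate_edge between 0.0215 and 0.0258 m and velocity of joint plate between -0.03 and 0.03 rad/s and contact force between wedge and table above 0.7 N and contact force between each of the arm, the fingers and table below 0.3 N and angle between wedge's own z axis and vertical below 0.08 rad and height (world z) of wedge below 0.006 m and linear speed of wedge below 0.01 m/s and z of petri_dish in the frame of table above 0.025 m); the arm keeps its last pose, push and grip.
It fails at once if the petri dish slides or is knocked more than 12 mm (distance of petri_dish from where it was at the start of the episode above 0.012 m).
It fails at once if a bystander is moved more than 20 mm (distance of any of mortar, crucible from where it was at the start of the episode above 0.02 m).
It also fails if it takes over 45 s, if anything falls off the work surface, if the arm or the gripper's body presses on something with over 40 N, if the wrist force passes 120 N, or if a joint passes its speed limit or range.

## Working session

There is one attempt and no reset: what is moved stays moved. The work goes in short steps, Python scripts to look and compute and a tool call to move; the robot and the scene stay as the last step left them, time stands still between calls to the robot, and variables do not carry over. Pictures are saved under pics/ and viewed, at most 10 in all, crops included, and the job is handed in when it is done.

Besides the shell and the picture viewer there is one more tool, called after "Request:" as a command line: name --argument value ..., lists and objects as JSON in quotes. move_arm: Moves the arm, as the interface text tells. Its arguments: {"type":"object","properties":{"series":{"type":"array","items":{"type":"array","items":{"type":"array","items":{"type":"number"}}}},"jaw":{"type":"number"}},"required":["series"]}

```bash
mkdir -p pics; cat > h.py <<'E'
import numpy as np,cv2
from bench import robot
def P(s): return np.array(s["tool_pos"]),np.array(s["eef_rot"]).reshape(3,3)
def ray(name,px,s=None):
    c=robot.camera_info(name)
    d=np.array([(px[0]-c["cx"])/c["fx"],-(px[1]-c["cy"])/c["fy"],-1.])
    if name=="wrist":
        H=np.array(c["hand_eye"]).reshape(4,4);p,R=P(s)
        return p+R@H[:3,3],R@H[:3,:3]@d
    return np.array(c["position"]),np.array(c["rotation"]).reshape(3,3)@d
def onz(name,px,z,s=None):
    o,d=ray(name,px,s);return o+d*(z-o[2])/d[2]
def tri(r1,r2):
    (a,u),(b,v)=r1,r2
    t=np.linalg.lstsq(np.c_[u,-v],b-a,rcond=None)[0]
    p,q=a+u*t[0],b+v*t[1];return (p+q)/2,np.linalg.norm(p-q)
E
python3 - <<'E'
from h import *
s=robot.sense();print({k:np.round(v,3).tolist() for k,v in s.items()})
ims=[]
for n in("scene","side","wrist"):
    im=robot.grab_frame(n);cv2.imwrite(f"pics/{n}0.png",im);c=robot.camera_info(n);print(n,c)
    ims.append(im)
E
```

```text
{'time': 0.0, 'qpos': [-75.86, 26.836, -0.665, 91.879, 0.345, 61.385, -3.227], 'dq': [0.027, 0.117, 0.115, -0.027, 0.085, 0.019, 0.084], 'joint_efforts': [-0.001, -52.057, -0.013, -24.375, -0.057, 0.017, 0.0], 'tool_pos': [0.186, 0.622, 0.214], 'eef_rot': [[-0.958, 0.286, -0.0], [0.286, 0.958, -0.002], [-0.0, -0.002, -1.0]], 'wrist_force': [-0.505, -0.363, -0.266], 'wrist_torque': [-0.032, -0.031, 0.028], 'gripper_force': 0.0, 'finger_gap': 0.092}
scene {'fx': 513.6992923877613, 'fy': 513.6992923877613, 'cx': 275.46442129734044, 'cy': 206.24398269998758, 'position': array([0.24164585, 0.78386361, 0.74880094]), 'rotation': array([[-0.83334484,  0.40151681, -0.37989554],
       [-0.5524713 , -0.58307126,  0.59565374],
       [ 0.01765882,  0.70626635,  0.70772594]])}
side {'fx': 405.4320827347081, 'fy': 405.4320827347081, 'cx': 288.55081409840454, 'cy': 211.83517549933538, 'position': array([0.44532199, 0.89596616, 0.60012088]), 'rotation': array([[-0.9782379 ,  0.14337786, -0.14997799],
       [-0.2062954 , -0.59476675,  0.77697794],
       [ 0.02219951,  0.79100904,  0.61140157]])}
wrist {'fx': 358.8536174420872, 'fy': 358.8536174420872, 'cx': 271.88103923045594, 'cy': 207.1405425805245, 'hand_eye': array([[ 2.27377875e-04,  9.63838075e-01,  2.66488488e-01,
         7.56250086e-02],
       [ 9.99999964e-01, -1.81829674e-04, -1.95593830e-04,
        -6.21605836e-04],
       [-1.40065265e-04,  2.66488523e-01, -9.63838082e-01,
        -1.70426837e-01],
       [ 0.00000000e+00,  0.00000000e+00,  0.00000000e+00,
         1.00000000e+00]])}
```

View pics/scene0.png

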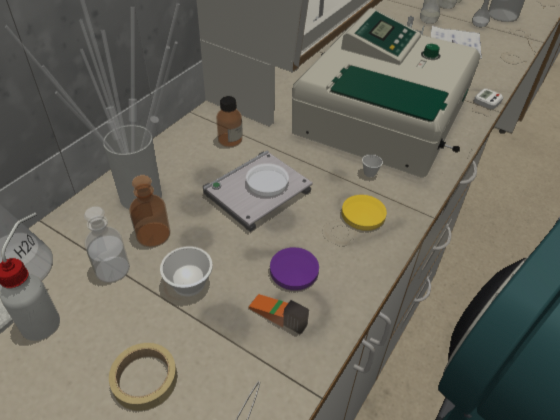

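View pics/side0.png

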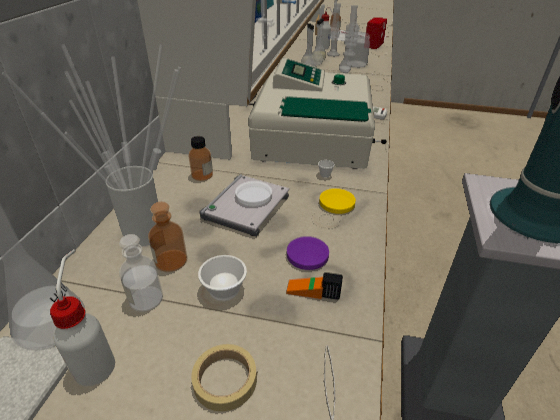

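Scene: wedge at (280,312) with its handle at (296,316), plate around (257,188), dish (267,180), purple decoy (295,268) between them, mortar (187,271), crucible (371,167). The side view agrees. I'll zoom in on the plate and compute positions.

```bash
python3 - <<'E'
from h import *
S=cv2.imread("pics/scene0.png");D=cv2.imread("pics/side0.png")
a=cv2.resize(S[145:235,190:325],None,fx=5.5,fy=5.5,interpolation=cv2.INTER_CUBIC)[:, :742]
b=cv2.resize(D[165:240,190:300],None,fx=5.5,fy=5.5,interpolation=cv2.INTER_CUBIC)
cv2.imwrite("pics/a.png",a);cv2.imwrite("pics/b.png",b)
for n,im in(("scene",S),("side",D)):
    h=cv2.cvtColor(im,cv2.COLOR_BGR2HSV)
    for nm,lo,hi in(("orange",(5,200,120),(14,255,255)),("green",(50,120,60),(75,255,255)),("purple",(125,100,40),(150,255,255))):
        m=cv2.inRange(h,lo,hi)
        if nm=="green": m[:220]=0
        k,_,st,ce=cv2.connectedComponentsWithStats(m);i=1+np.argmax(st[1:,4])
        print(n,nm,st[i],ce[i].round(1),onz(n,ce[i],0.015).round(3))
        if nm=="orange":print(cv2.boxPoints(cv2.minAreaRect(np.argwhere(m==255)[:,::-1].astype(np.float32))).round())
for n,cs in(("scene",[(205,187),(267,155),(311,187),(250,222)]),("side",[(202,209),(238,178),(289,193),(256,230)])):
    p=np.array([onz(n,c,0.028) for c in cs]);print(n,p.round(3).tolist(),[np.linalg.norm(p[i]-p[i-1]).round(3) for i in range(4)])
for n,q in(("scene",(187,271)),("scene",(371,167)),("scene",(267,180))): print(q,onz(n,q,.03).round(3))
E
```

```text
scene orange [269 299   1   2   2] [269.  299.5] [0.52  0.36  0.015]
[[255. 302.]
 [269. 299.]
 [271. 306.]
 [257. 309.]]
scene green [270 301  12  12  49] [275.8 306.4] [0.503 0.365 0.015]
scene purple [ 270  248   49   42 1608] [293.9 268.1] [0.521 0.279 0.015]
side orange [287 278  23  14 237] [297.9 284.7] [0.524 0.372 0.015]
[[286. 280.]
 [322. 277.]
 [323. 288.]
 [287. 291.]]
side green [309 278   6  12  47] [311.4 283.1] [0.5   0.362 0.015]
side purple [ 287  237   42   33 1118] [307.3 252.8] [0.522 0.28  0.015]
scene [[0.779, 0.213, 0.028], [0.732, 0.055, 0.028], [0.599, 0.089, 0.028], [0.645, 0.241, 0.028]] [np.float64(0.136), np.float64(0.165), np.float64(0.137), np.float64(0.159)]
side [[0.782, 0.205, 0.028], [0.742, 0.06, 0.028], [0.6, 0.095, 0.028], [0.641, 0.249, 0.028]] [np.float64(0.148), np.float64(0.151), np.float64(0.146), np.float64(0.159)]
(187, 271) [0.667 0.4   0.03 ]
(371, 167) [ 0.524 -0.037  0.03 ]
(267, 180) [0.685 0.125 0.03 ]
```

View pics/a.png

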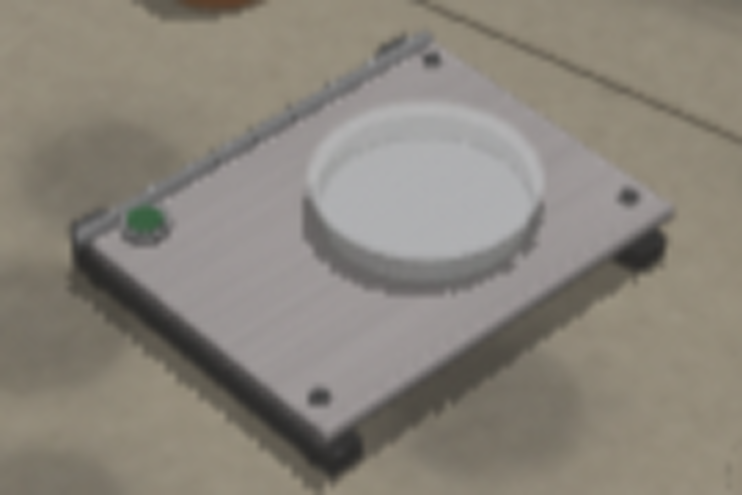

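View pics/b.png

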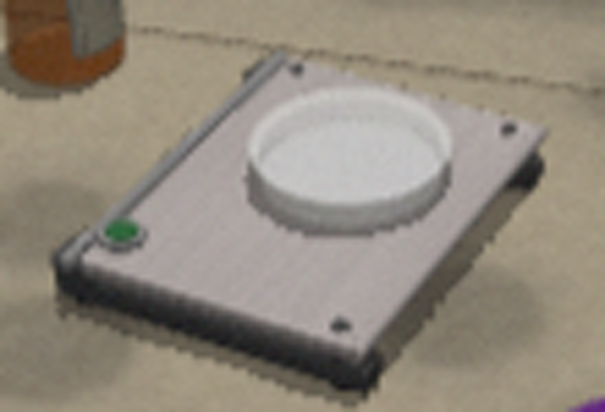

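Front edge is the lower-right edge (rubber rests visible under it); the hinge with its rod is at upper left. Front corners: scene (249.1,225) and (312.2,183.7); side (255.8,230.1) and (289.6,188.6).

```bash
python3 - <<'E'
from h import *
A,e1=tri(ray("scene",(249.1,225)),ray("side",(255.8,230.1)));B,e2=tri(ray("scene",(312.2,183.7)),ray("side",(289.6,188.6)))
print(A.round(4),e1,B.round(4),e2,np.linalg.norm(A-B))
u=(A-B)[:2];u/=np.linalg.norm(u);x=np.array([u[1],-u[0]]);print("table x",x,"mid",((A+B)/2).round(4))
# wedge
pts={}
for n in("scene","side"):
    im=cv2.imread(f"pics/{n}0.png");h=cv2.cvtColor(im,cv2.COLOR_BGR2HSV)
    w=np.zeros(h.shape[:2],np.uint8)
    if n=="scene":w[290:340,240:320]=255
    else:w[265:305,280:350]=255
    o=cv2.inRange(h,(3,150,60),(18,255,255))&w;k=cv2.inRange(h,(0,0,0),(179,255,60))&w
    g=cv2.inRange(h,(50,120,60),(75,255,255))&w
    for nm,m in(("o",o),("k",k),("g",g)):
        q=np.argwhere(m>0)[:,::-1];print(n,nm,len(q),q.mean(0).round(1),q.min(0),q.max(0));pts[n,nm]=q.mean(0)
print("green",tri(ray("scene",pts["scene","g"]),ray("side",pts["side","g"])),"hand",tri(ray("scene",pts["scene","k"]),ray("side",pts["side","k"])),"or",tri(ray("scene",pts["scene","o"]),ray("side",pts["side","o"])))
E
```

```text
[0.6423 0.2475 0.0269] 0.0007946493432807041 [0.6011 0.0817 0.0316] 0.0013314526023518933 0.17094260932144084
table x [ 0.97052832 -0.24098709] mid [0.6217 0.1646 0.0293]
scene o 492 [266.5 305.9] [249 294] [287 317]
scene k 323 [295.6 317.1] [284 301] [306 333]
scene g 49 [275.8 306.4] [270 301] [281 312]
side o 567 [305.2 287.5] [286 277] [322 298]
side k 471 [331.4 285.7] [322 265] [342 299]
side g 47 [311.4 283.1] [309 278] [314 289]
green (array([0.49881985, 0.37165289, 0.02601353]), np.float64(0.0002779004446435622)) hand (array([0.46074641, 0.3708694 , 0.02698907]), np.float64(0.0005330108608930654)) or (array([0.51051632, 0.38094692, 0.0245176 ]), np.float64(0.0057367679208521274))
```

Request:
move_arm --series '[[[-0.03,-0.015,0,0],[-0.04,-0.019,0,0],[-0.04,-0.019,0,0],[-0.04,-0.019,0,0],[-0.04,-0.019,0,0],[-0.04,-0.019,0,0],[-0.04,-0.019,0,0],[-0.035,-0.018,0,0],[-0.02,-0.01,0,0],[-0.01,-0.005,0,0],[0,0,0,0],[0,0,0,0]]]' --jaw 0.075

```text
time: 1.35
tool_pos: [0.4593, 0.3731, 0.2144]
eef_rot: [[-0.959, 0.284, -0.001], [0.284, 0.959, 0.0], [0.001, 0.0, -1.0]]
wrist_force: [-0.2, 0.9, 0.0]
finger_gap: 0.0751
gripper_force: 0.0
```

```bash
python3 - <<'E'
from h import *
s=robot.sense();im=robot.grab_frame("wrist");cv2.imwrite("pics/w1.png",im)
import pickle;pickle.dump(s,open("s1.p","wb"))
print(s["tool_pos"],s["eef_rot"],s["wrist_force"])
E
```

```text
[0.45929417 0.37313184 0.21441045] [[-9.58760451e-01  2.84213990e-01 -8.96999073e-04]
 [ 2.84213648e-01  9.58760847e-01  4.91514505e-04]
 [ 9.99702890e-04  2.16305290e-04 -9.99999477e-01]] [-0.19815746  0.93698481  0.00821312]
```

View pics/w1.png

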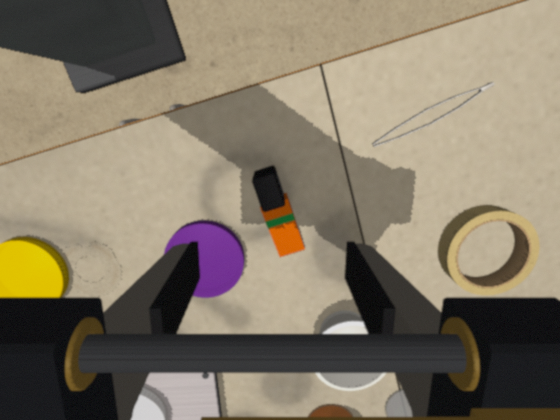

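Wrist view: handle (268,187), green band (280,219), tip (291,252); purple dish at (205,258) beside it.

```bash
python3 - <<'E'
from h import *
import pickle;s=pickle.load(open("s1.p","rb"));im=cv2.imread("pics/w1.png");h=cv2.cvtColor(im,cv2.COLOR_BGR2HSV)
w=np.zeros(h.shape[:2],np.uint8);w[160:265,248:310]=255
g=np.argwhere((cv2.inRange(h,(50,100,30),(80,255,255))&w)>0)[:,::-1]
k=cv2.inRange(h,(0,0,0),(179,255,38))&w
n,_,st,ce=cv2.connectedComponentsWithStats(k);i=1+np.argmax(st[1:,4]);print("black",st[i],ce[i])
o=np.argwhere((cv2.inRange(h,(3,150,60),(20,255,255))&w)>0)[:,::-1].astype(np.float32)
print(len(g),g.mean(0),cv2.boxPoints(cv2.minAreaRect(o)).round(1).tolist())
b=cv2.boxPoints(cv2.minAreaRect(o));tipc=b[np.argsort(b[:,1])[2:]].mean(0)
G=onz("wrist",g.mean(0),.0235,s);T=onz("wrist",tipc,.005,s)
d=(T-G)[:2];L=np.linalg.norm(d);d/=L;p,R=P(s)
print("G",G.round(4),"T",T.round(4),"len G-T (46.5mm)",L,"dir",d,"ang tool",np.degrees(np.arctan2(d[1],d[0])),np.degrees(np.arctan2(-R[1,0],-R[0,0])))
hc=T[:2]-d*.084;hg=G[:2]-d*.0375;print("handle from tip",hc,"from band",hg,"top centroid z=.04",onz("wrist",ce[i],.042,s))
print("triang green vs side",tri(ray("wrist",g.mean(0),s),ray("side",(311.4,283.1))))
print("tool shift",R.T@np.r_[(hc+hg)/2-p[:2],0])
E
```

```text
black [253 166  31  45 948] [268.13607595 188.12974684]
153 [279.98039216 220.16339869] [[258.5, 202.5], [286.1000061035156, 193.3000030517578], [304.5, 248.5], [276.8999938964844, 257.70001220703125]]
G [0.4983 0.3699 0.0235] T [0.5452 0.3695 0.005 ] len G-T (46.5mm) 0.046908785633701156 dir [ 0.99995219 -0.00977885] ang tool -0.5602955269799667 -16.511858746880065
handle from tip [0.46124282 0.3703127 ] from band [0.46083406 0.3703167 ] top centroid z=.04 [0.45784158 0.36920723 0.042     ]
triang green vs side (array([0.49858608, 0.36988329, 0.02376411]), np.float64(0.0006594744296579877))
tool shift [-2.47300325e-03 -2.20521898e-03 -2.94927057e-06]
```

Request:
move_arm --series '[[[-0.0017,-0.0028,0,0],[0,0,0.02,-0.1],[0,0,0.03,-0.1],[0,0,0.03,-0.08],[0,0,0.03,0],[0,0,0.03,0],[0,0,0.025,0],[0,0,0.02,0],[0,0,0.01,0],[0,0,0.006,0],[0,0,0.004,0],[0,0,0,0],[0,0,0,0]]]' --jaw 0.055

```text
time: 2.7
tool_pos: [0.4618, 0.3692, 0.0104]
eef_rot: [[-1.0, 0.01, 0.001], [0.01, 1.0, 0.001], [-0.001, 0.001, -1.0]]
wrist_force: [0.5, 0.4, 0.1]
finger_gap: 0.0549
gripper_force: 0.0
```

Request:
move_arm --series '[[[0,0,0,0],[0,0,0,0],[0,0,0,0],[0,0,0,0],[0,0,0,0],[0,0,0,0],[0,0,0,0]]]' --jaw 0.0

```text
time: 3.4
tool_pos: [0.4614, 0.3688, 0.0098]
eef_rot: [[-1.0, 0.01, 0.0], [0.01, 1.0, 0.0], [-0.0, 0.0, -1.0]]
wrist_force: [-0.3, -0.1, 1.9]
finger_gap: 0.024
gripper_force: 29.6
```

Request:
move_arm --series '[[[0,0,-0.01,0],[0,0,-0.02,0],[0,0,-0.02,0],[0,0,-0.01,0],[-0.006,-0.02,0,0],[-0.008,-0.028,0,0],[-0.01,-0.033,0,0],[-0.01,-0.033,0,0],[-0.01,-0.033,0,0],[-0.005,-0.018,0,0],[-0.003,-0.012,0,0],[0,0,0,0.08],[0,0,0,0.08],[0,0,0,0.073],[0,0,0,0],[0,0,0,0]]]'

```text
time: 5.0
tool_pos: [0.5113, 0.1919, 0.0695]
eef_rot: [[-0.971, 0.238, -0.0], [0.238, 0.971, 0.0], [0.0, 0.0, -1.0]]
wrist_force: [-0.7, -0.4, -0.8]
finger_gap: 0.0243
gripper_force: 29.6
```

```bash
python3 - <<'E'
from h import *
s=robot.sense();import pickle;pickle.dump(s,open("s2.p","wb"))
w=robot.grab_frame("wrist");a=robot.grab_frame("scene");b=robot.grab_frame("side")
for n,i in(("w2",w),("sc2",a),("sd2",b)):cv2.imwrite(f"pics/{n}.png",i)
t=np.hstack([cv2.resize(a[140:350,180:340],None,fx=2.5,fy=2.5,interpolation=2),cv2.resize(b[150:360,180:340],None,fx=2.5,fy=2.5,interpolation=2)]);cv2.imwrite("pics/t2.png",t)
E
```

```text
(no output)
```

View pics/w2.png

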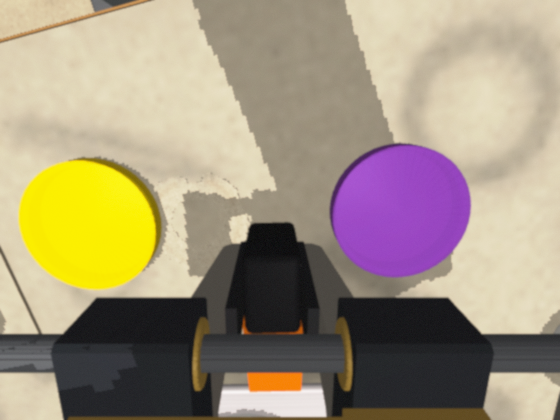

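View pics/t2.png

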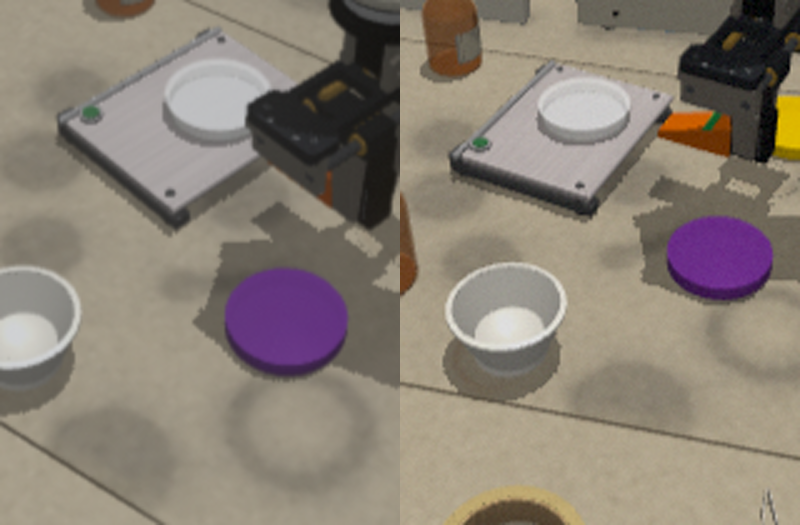

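Wrist view: wedge held straight, plate front edge visible at row ~388 on both sides of the tip (cols 220–325). Fit that edge for angle and distance.

```bash
python3 - <<'E'
from h import *
import pickle;s=pickle.load(open("s2.p","rb"));im=cv2.imread("pics/w2.png").astype(int);p,R=P(s)
g=im.sum(2)
for c in(226,236,312,320):print(c,[tuple(im[r,c]) for r in range(378,396,2)])
E_=[]
for c in list(range(222,244,2))+list(range(306,324,2)):
    d=im[372:404,c,0]-im[372:404,c,2];  # bench is yellowish, plate bluish
    r=372+np.argmax(np.diff(cv2.blur(d.astype(np.float32).reshape(-1,1),(1,3)).ravel()));E_.append((c,r+.5))
E_=np.array(E_);print(E_.tolist());f=np.polyfit(E_[:,0],E_[:,1],1)
a,b=[onz("wrist",(c,np.polyval(f,c)),.026,s) for c in(222,322)]
u=(a-b)[:2];u/=np.linalg.norm(u);u*=np.sign(u[1]);print(f,a,b,"table x ang",np.degrees(np.arctan2(-u[0],u[1])),"tool",np.degrees(np.arctan2(-R[1,0],-R[0,0])))
m=(a+b)/2;print("front edge in tool x",(R.T@(m-p)))
for Q in((.6423,.2475,.027),(.6011,.0817,.03)):print("corner tool",R.T@(np.array(Q)-p))
E
```

```text
226 [(np.int64(124), np.int64(144), np.int64(154)), (np.int64(125), np.int64(146), np.int64(155)), (np.int64(123), np.int64(144), np.int64(153)), (np.int64(106), np.int64(116), np.int64(122)), (np.int64(125), np.int64(127), np.int64(133)), (np.int64(168), np.int64(171), np.int64(179)), (np.int64(215), np.int64(218), np.int64(224)), (np.int64(243), np.int64(243), np.int64(247)), (np.int64(227), np.int64(228), np.int64(235))]
236 [(np.int64(122), np.int64(141), np.int64(151)), (np.int64(122), np.int64(141), np.int64(151)), (np.int64(122), np.int64(139), np.int64(149)), (np.int64(102), np.int64(108), np.int64(114)), (np.int64(128), np.int64(130), np.int64(135)), (np.int64(169), np.int64(171), np.int64(179)), (np.int64(219), np.int64(221), np.int64(227)), (np.int64(243), np.int64(244), np.int64(247)), (np.int64(226), np.int64(227), np.int64(234))]
312 [(np.int64(107), np.int64(122), np.int64(130)), (np.int64(109), np.int64(126), np.int64(134)), (np.int64(106), np.int64(119), np.int64(126)), (np.int64(107), np.int64(109), np.int64(115)), (np.int64(148), np.int64(150), np.int64(157)), (np.
[... 547 characters left out ...]
p.int64(240)), (np.int64(223), np.int64(225), np.int64(232))]
[[222.0, 383.5], [224.0, 383.5], [226.0, 383.5], [228.0, 383.5], [230.0, 383.5], [232.0, 383.5], [234.0, 383.5], [236.0, 383.5], [238.0, 383.5], [240.0, 383.5], [242.0, 383.5], [306.0, 383.5], [308.0, 382.5], [310.0, 382.5], [312.0, 382.5], [314.0, 382.5], [316.0, 382.5], [318.0, 382.5], [320.0, 382.5], [322.0, 395.5]]
[9.46596082e-03 3.81204603e+02] [0.61366781 0.12950947 0.026     ] [0.63147898 0.19886313 0.026     ] table x ang -14.403230904443628 tool -13.755060869138982
front edge in tool x [-0.11471684 -0.00041479  0.04351355]
corner tool [-0.11406779  0.08520007  0.04252131]
corner tool [-0.11347107 -0.08564089  0.03950634]
```

Edge is 114.5 mm ahead, angle within 1°, lateral centring within 1 mm. Lower, then insert 50 mm (contact expected at ~70 mm).

Request:
move_arm --series '[[[0,0,0.015,0],[0,0,0.018,0],[0,0,0.014,0],[0,0,0.007,0],[0,0,0.003,0],[0,0,0.002,0],[0,0,0,0],[0,0,0,0]]]'

```text
time: 5.95
tool_pos: [0.512, 0.1914, 0.0111]
eef_rot: [[-0.971, 0.24, 0.001], [0.24, 0.971, 0.0], [-0.001, 0.001, -1.0]]
wrist_force: [-0.5, -0.2, -1.8]
finger_gap: 0.0239
gripper_force: 29.6
```

Request:
move_arm --series '[[[-0.005,0,0,0],[-0.01,0,0,0],[-0.01,0,0,0],[-0.01,0,0,0],[-0.01,0,0,0],[-0.005,0,0,0],[0,0,0,0],[0,0,0,0],[0,0,0,0]]]'

```text
time: 6.85
tool_pos: [0.5595, 0.1794, 0.0104]
eef_rot: [[-0.971, 0.24, -0.001], [0.24, 0.971, -0.0], [0.001, -0.0, -1.0]]
wrist_force: [0.1, -0.8, -0.9]
finger_gap: 0.024
gripper_force: 29.6
```

```bash
python3 - <<'E'
from h import *
s=robot.sense();p,R=P(s);print(p,s["wrist_force"],s["gripper_force"])
a=robot.grab_frame("scene");b=robot.grab_frame("side")
t=np.hstack([cv2.resize(i[150:250,200:320],None,fx=3.3,fy=3.3,interpolation=2) for i in(a,b)]);cv2.imwrite("pics/t3.png",t);cv2.imwrite("pics/sd3.png",b);cv2.imwrite("pics/sc3.png",a)
E
```

```text
[0.55951015 0.17937257 0.0104487 ] [ 0.11698863 -0.75998748 -0.85147607] 29.60156947374344
```

View pics/t3.png

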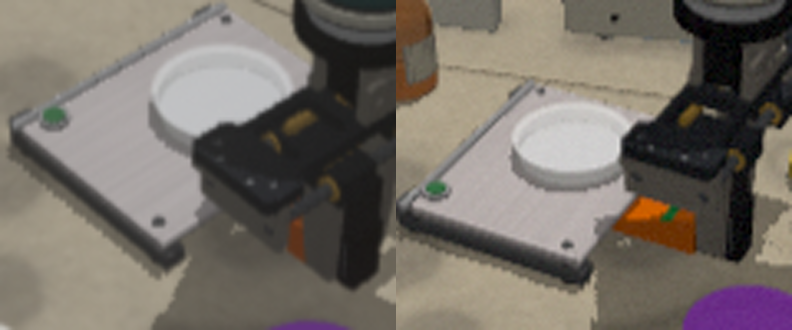

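Thin end is under the edge and the plate still rests. Settle on the bench and advance toward contact.

Request:
move_arm --series '[[[0,0,0.0008,0],[-0.003,0,0,0],[-0.005,0,0,0],[-0.005,0,0,0],[-0.003,0,0,0],[-0.002,0,0,0],[0,0,0,0],[0,0,0,0]]]'

```text
time: 7.75
tool_pos: [0.5778, 0.1748, 0.0098]
eef_rot: [[-0.971, 0.241, 0.0], [0.241, 0.971, -0.0], [-0.0, 0.0, -1.0]]
wrist_force: [0.4, 0.2, -0.5]
finger_gap: 0.0238
gripper_force: 29.6
```

Request:
move_arm --series '[[[-0.001,0,0,0],[-0.001,0,0,0],[-0.001,0,0,0],[-0.001,0,0,0],[-0.001,0,0,0],[-0.001,0,0,0],[0,0,0,0],[0,0,0,0]]]'

```text
time: 8.55
tool_pos: [0.5821, 0.1738, 0.0098]
eef_rot: [[-0.971, 0.24, -0.003], [0.24, 0.971, 0.0], [0.002, -0.001, -1.0]]
wrist_force: [-4.9, 0.9, 3.1]
finger_gap: 0.0236
gripper_force: 29.6
```

Contact felt (about 5 N against the push). Continue gently.

Request:
move_arm --series '[[[-0.001,0,0,0],[-0.001,0,0,0],[-0.001,0,0,0],[-0.001,0,0,0],[-0.001,0,0,0],[-0.001,0,0,0],[-0.001,0,0,0],[0,0,0,0],[0,0,0,0],[0,0,0,0]]]'

```text
time: 9.55
tool_pos: [0.5852, 0.1739, 0.0097]
eef_rot: [[-0.971, 0.238, -0.009], [0.238, 0.971, 0.001], [0.009, -0.001, -1.0]]
wrist_force: [-13.9, 3.7, 11.8]
finger_gap: 0.0239
gripper_force: 30.0
```

```bash
python3 - <<'E'
from h import *
s=robot.sense();p,R=P(s);print(p,s["wrist_force"],s["gripper_force"])
a=robot.grab_frame("scene");b=robot.grab_frame("side")
o=cv2.imread("pics/sd3.png")
t=np.hstack([cv2.resize(i[180:245,235:310],None,fx=5.3,fy=5.3,interpolation=2) for i in(o,b)]);cv2.imwrite("pics/t4.png",t);cv2.imwrite("pics/sd4.png",b);cv2.imwrite("pics/sc4.png",a)
# front-left plate corner vertical shift: rests pictures vs now
for n,q,f,win in(("scene",a,"sc3",(205,160,55,70)),("side",b,"sd3",(205,235,50,30))):
    r=cv2.imread(f"pics/{f}.png",0)
    g0=r.astype(np.float32);g1=cv2.cvtColor(q,cv2.COLOR_BGR2GRAY).astype(np.float32)
    y,x=(205,232) if n=="scene" else (213,236)
    w=(slice(y,y+24),slice(x,x+26));print(n,cv2.phaseCorrelate(g0[w],g1[w]))
    P0=np.array([.6423,.2475,.028]);c=robot.camera_info(n)
    def pr(X):
        d=np.array(c["rotation"]).T@(X-c["position"]);return np.array([c["cx"]-c["fx"]*d[0]/d[2],c["cy"]+c["fy"]*d[1]/d[2]])
    print("px per mm up",pr(P0+[0,0,.001])-pr(P0))
E
```

```text
[0.585207   0.17393114 0.0097329 ] [-13.87941779   3.65522947  11.81132599] 29.97256636619568
scene ((0.6888289497123381, -0.36110023560176785), 0.8982444633672266)
px per mm up [-0.00973285 -0.35640495]
side ((0.25773630877697684, -0.26910129921753523), 0.735382639699512)
px per mm up [-0.01257708 -0.35108785]
```

View pics/t4.png

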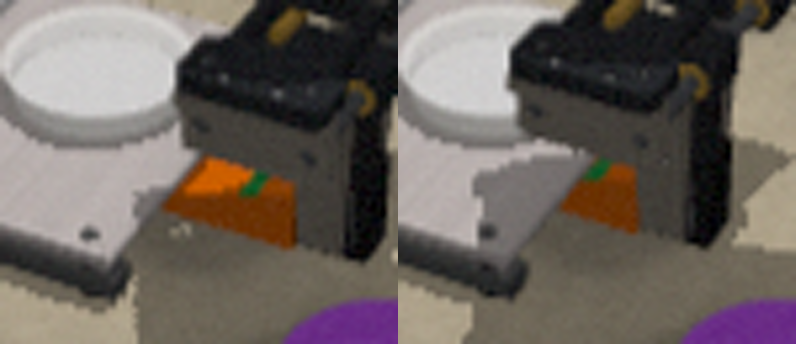

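The plate's edge is just below the green band (left edge of the band in the right-hand crop, ~1–2 mm lift). A few mm more, easing off the downward pressure slightly.

Request:
move_arm --series '[[[-0.001,0,-0.0003,0],[-0.001,0,-0.0003,0],[-0.001,0,0,0],[-0.001,0,0,0],[-0.001,0,0,0],[0,0,0,0],[0,0,0,0],[0,0,0,0]]]'

```text
time: 10.45
tool_pos: [0.5911, 0.1722, 0.0098]
eef_rot: [[-0.971, 0.239, -0.008], [0.239, 0.971, 0.001], [0.008, -0.001, -1.0]]
wrist_force: [-8.8, 2.5, 4.0]
finger_gap: 0.0238
gripper_force: 30.0
```

```bash
cat > m.py <<'E'
from h import *
import sys
def go(t):
    s=robot.sense();p,R=P(s);print(p,s["wrist_force"],s["gripper_force"],R[2])
    a=robot.grab_frame("scene");b=robot.grab_frame("side")
    cv2.imwrite(f"pics/sd{t}.png",b);cv2.imwrite(f"pics/sc{t}.png",a)
    d=np.array([.971,-.24]);print("advance",(p[:2]-[.5113,.1919])@d)
    # row shift of dark screw spot near front-left corner and of dark base/plate border
    for n,q,x0,y0 in(("scene",a,"",0),("side",b,"",0)):
        r=cv2.imread("pics/"+("sc0" if 0 else f"{n}0.png"))
        box=(slice(205,226),slice(236,258)) if n=="scene" else (slice(216,234),slice(240,260))
        out=[]
        for im in(r,q):
            g=cv2.resize(cv2.cvtColor(im,cv2.COLOR_BGR2GRAY)[box],None,fx=1,fy=1).astype(float)
            # strongest dark-going vertical step per column, sub-pixel
            D=-np.diff(g,axis=0);k=D.argmax(0);c=[]
            for j in range(D.shape[1]):
                i=np.clip(k[j],1,D.shape[0]-2);w=np.clip(D[i-1:i+2,j],0,None);c.append((w*np.arange(i-1,i+2)).sum()/w.sum())
            out.append(np.array(c))
        e=out[1]-out[0];print(n,"row shift per col",e.round(1).tolist(),"median",np.median(e),"lift mm",-np.median(e)/.354)
    gm=cv2.inRange(cv2.cvtColor(b,cv2.COLOR_BGR2HSV),(50,80,30),(80,255,255));gm[:200]=0;gm[:,:255]=0;print("green px",[tuple(v) for v in np.argwhere(gm>0)[:,::-1][:40:3]])
    cv2.imwrite(f"pics/t{t}.png",cv2.resize(b[180:245,235:320],None,fx=8,fy=8,interpolation=2))
go(sys.argv[1])
E
python3 m.py 5
```

```text
[0.59105263 0.17217184 0.00976597] [-8.77916448  2.49463476  3.97311749] 29.970476925373077 [ 0.007517   -0.00118455 -0.99997105]
advance 0.08217456254866623
scene row shift per col [-0.9, -0.9, -0.4, -0.9, -0.9, -1.0, -1.0, -1.8, -4.2, -7.2, -8.6, -1.1, -1.1, -1.0, -0.4, -1.0, -0.4, 0.0, 1.5, 4.0, -1.3, -1.4] median -0.9678102968267375 lift mm 2.733927392165925
side row shift per col [-1.0, -0.6, -0.7, -0.9, -0.5, -0.8, -0.9, -0.9, -0.9, 0.8, 1.3, -1.0, 6.4, 1.1, 1.6, 0.5, -0.4, -2.1, 3.2, 4.5] median -0.5716398608200901 lift mm 1.6148018667234185
green px [(np.int64(541), np.int64(200)), (np.int64(270), np.int64(212))]
```

View pics/t5.png

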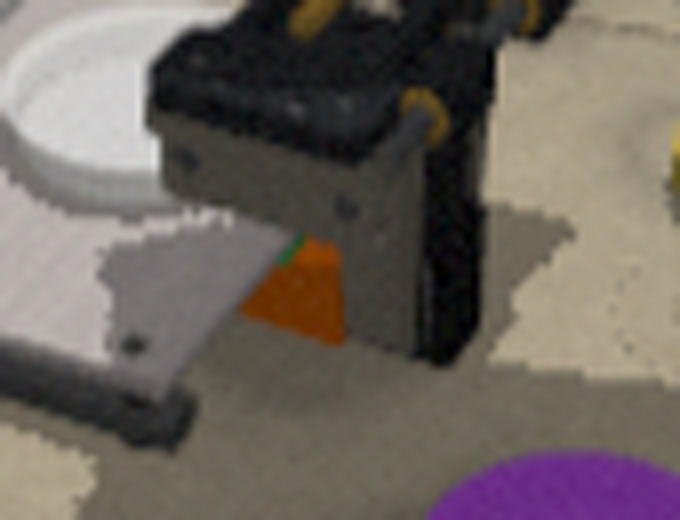

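Edge is on the green band; estimates give a lift of 2.7–3.9 mm. Hold briefly to confirm it's still.

Request:
move_arm --series '[[[0,0,0,0],[0,0,0,0],[0,0,0,0],[0,0,0,0],[0,0,0,0],[0,0,0,0],[0,0,0,0],[0,0,0,0],[0,0,0,0],[0,0,0,0]]]'

```text
time: 11.55
tool_pos: [0.5911, 0.1722, 0.0098]
eef_rot: [[-0.971, 0.239, -0.008], [0.239, 0.971, 0.001], [0.008, -0.001, -1.0]]
wrist_force: [-9.4, 2.7, 3.5]
finger_gap: 0.0241
gripper_force: 30.0
```

```bash
python3 m.py 6
```

```text
[0.59106408 0.17215136 0.00976577] [-9.37671621  2.73882181  3.50418866] 29.970481395721436 [ 0.00750262 -0.00119881 -0.99997114]
advance 0.08219059507905743
scene row shift per col [-0.9, -0.8, -0.4, -0.9, -0.9, -0.9, -1.0, -1.8, -4.2, -7.3, -8.6, -1.1, -1.1, -1.0, -0.4, -1.0, -0.3, 0.0, 1.6, 4.0, -1.6, -1.6] median -0.9527233848434742 lift mm 2.691308996732978
side row shift per col [-1.0, -0.6, -0.7, -0.9, -0.6, -0.7, -0.9, -1.0, -0.9, -1.1, -5.0, 6.1, 6.2, 1.2, 1.6, 0.0, -1.0, 0.5, 3.7, 4.7] median -0.6485239242006022 lift mm 1.8319884864423792
green px [(np.int64(272), np.int64(210))]
```

```bash
python3 -c "
from bench import robot;print(robot.sign_off())"
```

```text
the job is handed in; nothing more can be done
None
```

I handed the job in with the gripper holding the wedge's handle and the wedge carrying the plate, its front edge lifted about 3 mm (estimates ran from 1.8 to 3.9 mm). The arm was still over the last second, and the time was about 11.6 s; the sign-off returned no verdict.

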